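# Flip out the oscilloscope's leg and hold it upright for the probes

## Task

The tablet oscilloscope lies on its face on the blue mat with its wire leg folded flat against its back. Flip the leg over past its spring's centre until it stays fully out, then raise the oscilloscope by its carry handle until it stands straight upright on its two rubber feet, off the leg, and finish while still gripping the handle and holding it upright there, so that I can screw the probes on: left alone it would tip back onto the leg. Leave the other things on the mat where they are.

Things in the scene. Friction and masses are not known exactly. Their poses are not given: they have to be found in the camera images.
- scope: loose tablet oscilloscope, grey case, orange corner bumpers; 150 mm bottom to top edge, 200 wide, 38 thick, about 0.8 kg; starts face down on the mat. Origin: centre of the screen face (on the mat). Own x: from bottom edge to top edge with the handle (level at the start, pointing roughly at the robot; up when it stands); z: out of its back (up at the start). Case x -75 to 75, z 4 to 38 mm
- handle (a point): middle of the carry handle's round grip, a black rubber bar 14 mm thick, 102 long along y between two 12 mm arms, at x 125, z 21 mm in the oscilloscope's frame; 43 mm clear between grip and case. It can turn between the fingers
- feet (a point): lowest point, when it stands upright, of the two round rubber feet (12 mm thick, along y) under the bottom edge, midway between them: x -81, z 8 mm in the oscilloscope's frame. When it stands, the handle's grip is 206 mm above and 13 mm behind this point
- leg_hinge (a point): middle of the leg's hinge axis, along y, 12 mm above the oscilloscope's back: x -5, z 50 mm in its frame. Small steel parts stand beside it on the back: lugs (y 44 to 52 mm either side, up to z 54) and a spring strut between hinge and a clevis at x -40 (y within 10 mm, up to z 60)
- leg_bar (a point): middle of the crossbar at the free end of the leg, a U of 8 mm wire 72 mm wide, open inside; crossbar 72 mm from the hinge axis, with a red sleeve 11 mm thick, 56 long. Folded, its axis is 12 mm above the back (7 mm free below the sleeve), x 67, z 50 mm in the oscilloscope's frame. Round: it can turn between the fingers
- leg (a joint): swing of the leg (rad): 0 folded with the crossbar towards the handle; grows as the crossbar rises and goes over towards the feet; 2.2 fully out, at its stop. A spring strut drives it back to 0 below 1.1 and on to 2.2 beyond 1.1 (about 2 N at the crossbar at either end). Standing on leg and feet, unheld, the oscilloscope leans back about 0.29 rad
- mat: fixed blue silicone mat, 470 x 1060 mm, its top 3 mm above the work surface; origin at the centre of its underside
- flux_tin: loose brass-coloured round tin, 57 mm wide, 30 high, upright beside the oscilloscope; origin under its centre
- solder_spool: loose solder spool with white flanges, 62 mm wide, 50 high, upright beside the oscilloscope; origin under its centre
- phone: loose opened phone, 146 x 71 x 9 mm, lying on the mat; origin under its centre
- paste_tin: loose grey round tin, 67 mm wide, 32 high; origin under its centre
- screwdriver: loose screwdriver with a blue handle, about 150 mm long, lying on the mat
- cleaner: loose white bottle with a blue cap, 46 mm wide, 115 high; origin under its centre
- parts_box: loose parts box with a green lid, 112 x 77 x 32 mm; origin under its centre

How it is judged:
On the way, in this order (a step that is already met when the one before it is completed fails the run):
1. the leg is flipped over centre to its stop while the oscilloscope still lies on its face (value of joint leg above 2.05 rad and angle between scope's own x axis and vertical above 1.35 rad), for 0.3 s.
2. the oscilloscope is raised upright by the handle (angle between scope's own x axis and vertical below 0.15 rad and contact force between the fingers and scope above 3 N and distance between the grasp point and handle below 0.06 m), for 0.2 s.
At the end, for the whole second after the job is handed in: leg at its stop (over 2.05 rad); oscilloscope at rest within 0.15 rad of upright, feet on the mat (under 5 mm above it, over 0.5 N), leg crossbar clear of the mat (axis over 10 mm above it), fingers gripping it with over 3 N, TCP within 60 mm of the middle of the handle (all of step 2 and value of joint leg above 2.05 rad and height (world z) of feet below 0.008 m and contact force between scope and mat above 0.5 N and height (world z) of leg_bar above 0.013 m and linear speed of scope below 0.03 m/s); the arm keeps its last pose, push and grip.
It fails at once if another thing on the mat is shoved more than 30 mm (distance of any of flux_tin, solder_spool, phone, paste_tin, screwdriver, cleaner, parts_box from where it was at the start of the episode above 0.03 m).
It also fails if it takes over 54 s, if anything falls off the work surface, if the arm or the gripper's body presses on something with over 40 N, if the wrist force passes 120 N, or if a joint passes its speed limit or range.

## Robot

A 7-joint arm with a two-finger parallel gripper is mounted at the origin on the work surface. World frame = base frame: x ahead of the robot, y to its left, z up, the work surface at z = 0. Lengths are in m, angles in rad, forces in N, time in s.
With the tool pointing down it reaches from about 0.35 to 0.9 m from the base axis. Payload 8.1 kg.
Tool frame: the origin (TCP) lies between the finger pads, 19 mm behind the fingertips; this is the grasp point; z points along the fingers, y is the line along which they close (so a half turn about z gives the same grasp; the last joint's range is limited). The gripper opens to 92 mm and grips with 3 to 60 N. Pads are 19 mm wide; open, the fingers measure 130 mm over their backs; the gripper's body (75 mm by 190 mm) begins 47 mm behind the grasp point.
Start: joints at [1.144, 0.434, 0.025, 1.573, -0.012, 1.134, -0.075], TCP at [0.199, -0.593, 0.246] pointing down, gripper open.
Joint ranges: [-2.62, 2.62], [-0.44, 2.09], [-1.27, 1.32], [0.08, 2.57], [-1.32, 4.46], [0.12, 2], [-2.74, 2.74]. Speed limits (rad/s): [2.22, 2.22, 3.01, 3.01, 3.14, 3.14, 3.14].

## Interface

Orientations are given as a rotation vector (axis times angle).
In Python, from cell import arm gives the robot as it stands.
- The arm moves only by the tool carry_out, never from a script. Its arguments are lists of equal length, an entry for each row: "claw": the finger opening in cm, from 0 to 9.18; "delta_pos": the shift along the tool's x, y, z in cm, a list of three; "angular": the turn, a rotation vector about the tool's x, y, z in rad, a list of three. In form: {"claw": [claw, ...], "delta_pos": [[dx, dy, dz], ...], "angular": [[ax, ay, az], ...]}. A call has 1 to 20 rows; each row shifts and turns the commanded pose from where the row before left it, along the tool's axes as they then stand; what a row does not reach is not made up. A row lasts 1/10 s, in which the tool goes at most 50 mm and 8.59 degrees, less where a joint would pass 70% of its speed; a pose out of reach is approached as far as the arm can. A call with a gripper value outside its range is refused whole. The fingers move at their own pace and stop on an object; "force" is the grip in N (left out, the last holds). Time passes only in rows, so rows that do not move let the fingers close. It gives the time, the measured TCP pose, the force, the opening and the grip force at its end, in the units of the state.
- arm.observe(): the state, without advancing time (a new reading comes with each control period).
- arm.get_image(name): name is "scene" or "top" or "wrist"; returns a dict with "frame" (480x640x3 uint8, red, green, blue), "mtx" (3x3 intrinsics, pixels), "dist" ([k1, k2, p1, p2, k3] as OpenCV has them; the pictures are not rectified), "T" (4x4, takes a point from camera to world coordinates). Camera axes: x right, y down, z forward; pixel columns grow to the right and rows downward; lengths in m; the calibration is good to about 2 mm. A picture is of the moment at which its call begins. There is no depth.
- arm.sign_off(): hands the job in; it is judged then, once.
Trained networks look in a picture, given as the dict that the camera call returned (one of the last four; its "shot" number tells which), for a name from the list of things; names that differ only in an ending like _2 or _b are one class to them, and where a whole thing is asked for, a point or a joint stands for the part that bears it (a point fixed in the world has none). Each returns a list of dicts, best first, with "conf" (0 to 1); they miss things now and then, are a little off and sometimes report something else, mostly with a low value. They report only what shows in the picture. A call takes as long as a camera call.
- arm.look_for(label, picture): "centre" ([column, row] as shares, 0 to 1, of the picture: columns of its width, rows of its height, amid what is visible of it).
- arm.trace(label, picture): "region" (480x640 bool, what is visible of it) and "centre" ([column, row] as shares, 0 to 1, of the picture: columns of its width, rows of its height, amid what is visible of it).
- arm.place_of(label, picture): "centre" ([column, row] as shares, 0 to 1, of the picture: columns of its width, rows of its height: a listed point, or the origin of a listed thing).
The state is a dict: "clock": time; "joints": joint angles; "dq": joint speeds; "joint_efforts": joint torques, N m; "position": TCP position; "ee_rot": TCP orientation; "force": force on the tool from outside, world axes, zero at the start; "ft_torque": the same for the moment, N m; "width": opening from 0.0 (shut) to 1.0 (fully open); "gripper_force": force on a finger pad.
Only numpy, scipy, OpenCV 4.12 (cv2) and the standard library are available. Lean on these libraries where they do the work, as an engineer would, in place of code of your own. Each camera call takes 0.05 s, during which the arm holds its last target. There are 200 camera calls.

## Working session

There is one attempt and no reset: what is moved stays moved. The work goes in short steps, Python scripts to look and compute and a tool call to move; the robot and the scene stay as the last step left them, time stands still between calls to the robot, and variables do not carry over. Pictures are saved under pics/ and viewed, at most 10 in all, crops included, and the job is handed in when it is done.

Besides the shell and the picture viewer there is one more tool, called by a JSON object that holds its "method" and its "body", one argument or row to a line. carry_out: Moves the arm, as the interface text tells. Its arguments: {"type":"object","properties":{"claw":{"type":"array","items":{"type":"number"}},"delta_pos":{"type":"array","items":{"type":"array","items":{"type":"number"}}},"angular":{"type":"array","items":{"type":"array","items":{"type":"number"}}},"force":{"type":"number"}},"required":["claw","delta_pos","angular"]}

```bash
mkdir -p pics; cat > h.py <<'E'
import numpy as np, cv2
from cell import arm
from scipy.spatial.transform import Rotation as R
def ray(p,c):
    px=np.array([[c[0]*640,c[1]*480]],float)
    u=cv2.undistortPoints(px[None],p["mtx"],np.array(p["dist"]))[0,0]
    T=np.array(p["T"]);d=T[:3,:3]@np.array([u[0],u[1],1]);return T[:3,3],d
def atz(p,c,z):
    o,d=ray(p,c);return o+d*(z-o[2])/d[2]
def tri(rs):
    A=np.zeros((3,3));b=np.zeros(3)
    for o,d in rs:
        d=d/np.linalg.norm(d);M=np.eye(3)-np.outer(d,d);A+=M;b+=M@o
    return np.linalg.solve(A,b)
def st():
    s=arm.observe();r=R.from_rotvec(s["ee_rot"]).as_matrix()
    print("t",s["clock"],"pos",np.round(s["position"],4),"w",s["width"],"gf",s["gripper_force"],"F",np.round(s["force"],1));print(np.round(r,3),"q",np.round(s["joints"],2));return s,r
def save(p,n): cv2.imwrite("pics/"+n+".png",cv2.cvtColor(p["frame"],cv2.COLOR_RGB2BGR))
E
python3 - <<'E'
from h import *
st()
for n in ["top","scene"]:
    p=arm.get_image(n);save(p,n+"0")
    print(n,"cam",np.round(p["T"],2)[:3].tolist())
    for l,z in [("scope",.003),("handle",.024),("leg_hinge",.053),("leg_bar",.053),("feet",.011),("flux_tin",.003),("solder_spool",.003),("phone",.003),("paste_tin",.003),("screwdriver",.01),("cleaner",.003),("parts_box",.003)]:
        r=arm.place_of(l,p)
        for k in r[:2]: print(l,round(k["conf"],2),np.round(k["centre"],3),np.round(atz(p,k["centre"],z),3))
E
```

```text
t 0.0 pos [ 0.1986 -0.5921  0.2447] w 0.9960908251899762 gf 0.0 F [ 0.6 -0.2 -0.5]
[[ 0.948  0.318 -0.001]
 [ 0.318 -0.948  0.001]
 [-0.    -0.002 -1.   ]] q [ 1.14  0.44  0.02  1.57 -0.01  1.13 -0.08]
top cam [[-0.02, -1.0, 0.08, 0.42], [-1.0, 0.02, 0.0, -0.02], [-0.01, -0.08, -1.0, 1.45]]
scope 0.58 [0.49 0.46] [0.577 0.009 0.003]
scope 0.42 [0.246 0.411] [0.656 0.454 0.003]
handle 0.81 [0.509 0.542] [ 0.463 -0.024  0.024]
leg_hinge 0.58 [0.489 0.451] [0.583 0.009 0.053]
leg_hinge 0.27 [0.744 0.417] [ 0.618 -0.442  0.053]
leg_bar 0.6 [0.496 0.508] [ 0.507 -0.003  0.053]
feet 0.86 [0.472 0.403] [0.654 0.038 0.011]
flux_tin 0.66 [0.399 0.514] [0.507 0.173 0.003]
solder_spool 0.69 [0.572 0.408] [ 0.644 -0.143  0.003]
solder_spool 0.61 [0.398 0.518] [0.502 0.176 0.003]
phone 0.93 [0.753 0.547] [ 0.447 -0.465  0.003]
paste_tin 0.87 [0.745 0.418] [ 0.624 -0.458  0.003]
screwdriver 0.67 [0.507 0.545] [ 0.46  -0.019  0.01 ]
screwdriver 0.62 [0.264 0.618] [0.372 0.417 0.01 ]
cleaner 0.6 [0.246 0.412] [0.654 0.454 0.003]
cleaner 0.38 [0.499 0.51 ] [ 0.509 -0.006  0.003]
parts_box 0.97 [0.247 0.493] [0.542 0.451 0.003]
scene cam [[-0.31, 0.79, -0.52, 1.2], [0.95, 0.26, -0.18, 0.21], [-0.01, -0.55, -0.83, 1.11]]
scope 0.95 [0.512 0.569] [0.578 0.016 0.003]
handle 0.58 [0.511 0.458] [ 0.451 -0.028  0.024]
handle 0.5 [0.513 0.566] [0.587 0.019 0.024]
leg_hinge 0.67 [0.512 0.555] [0.59  0.018 0.053]
leg_bar 0.64 [0.509 0.486] [ 0.508 -0.013  0.053]
leg_bar 0.56 [0.507 0.631] [0.677 0.04  0.053]
feet 0.96 [0.505 0.637] [0.664 0.033 0.011]
flux_tin 0.94 [0.634 0.551] [0.501 0.178 0.003]
solder_spool 0.74 [0.396 0.59 ] [ 0.655 -0.136  0.003]
phone 0.76 [0.257 0.382] [ 0.455 -0.461  0.003]
paste_tin 0.63 [0.211 0.492] [ 0.625 -0.454  0.003]
screwdriver 0.88 [0.817 0.511] [0.369 0.429 0.01 ]
cleaner 0.69 [0.81  0.754] [0.66  0.459 0.003]
parts_box 0.8 [0.824 0.658] [0.547 0.463 0.003]
```

View pics/top0.png

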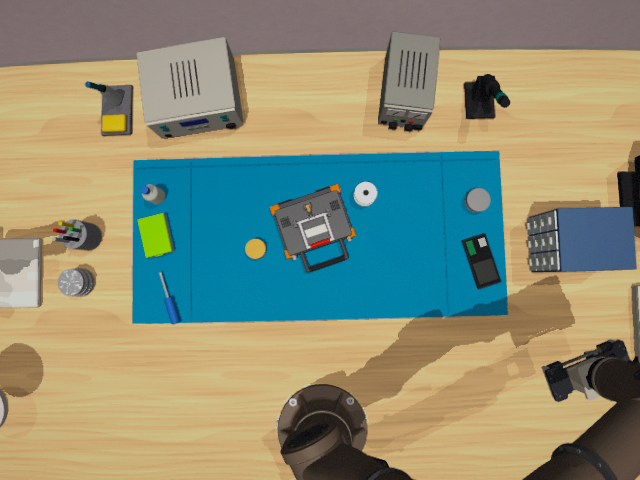

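View pics/scene0.png

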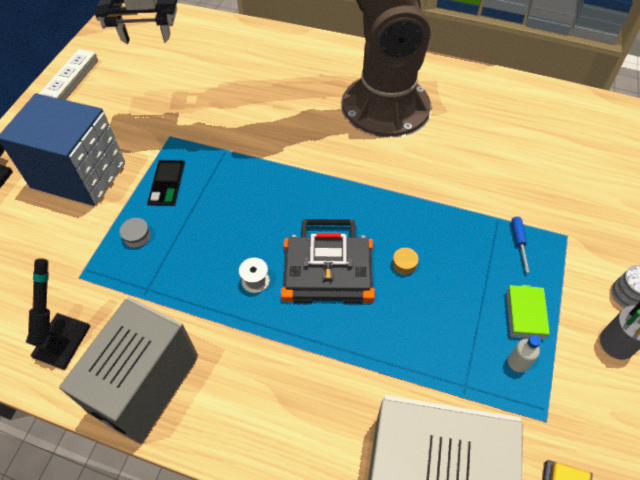

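The top view shows the scope at about (313,222), with the red crossbar at (319,243) and the handle at (326,262). The flux tin is at (255,248) and the spool at (365,193). The scene view agrees: scope x points towards the robot with a yaw of about 0.3 rad, and its origin is near (0.578, 0.012).

{"method": "carry_out", "body": {
  "claw": [4.5, 4.5, 4.5, 4.5, 4.5, 4.5, 4.5, 4.5, 4.5, 4.5, 4.5, 4.5, 4.5, 4.5, 4.5, 4.5, 4.5, 4.5, 4.5, 4.5],
  "delta_pos": [
    [3, -2.84, 0.28],
    [3, -2.84, 0.28],
    [3, -2.84, 0.28],
    [3, -2.84, 0.28],
    [3, -2.84, 0.28],
    [3, -2.84, 0.28],
    [3, -2.84, 0.28],
    [3, -2.84, 0.28],
    [3, -2.84, 0.28],
    [3, -2.84, 0.28],
    [3, -2.84, 0.28],
    [3, -2.84, 0.28],
    [3, -2.84, 0.28],
    [3, -2.84, 0.28],
    [3, -2.84, 0.28],
    [3, -2.84, 0.28],
    [0, 0, 0],
    [0, 0, 0],
    [0, 0, 0],
    [0, 0, 0]
  ],
  "angular": [
    [0, 0, 0],
    [0, 0, 0],
    [0, 0, 0],
    [0, 0, 0],
    [0, 0, 0],
    [0, 0, 0],
    [0, 0, 0],
    [0, 0, 0],
    [0, 0, 0],
    [0, 0, 0],
    [0, 0, 0],
    [0, 0, 0],
    [0, 0, 0],
    [0, 0, 0],
    [0, 0, 0],
    [0, 0, 0],
    [0, 0, -0.14],
    [0, 0, -0.14],
    [0, 0, -0.14],
    [0, 0, -0.14]
  ],
  "force": 12
}}

```text
clock: 3.3
position: [0.5095, -0.0089, 0.2007]
ee_rot: [2.836, 1.352, 0.0]
force: [1.1, 0.3, 0.7]
width: 0.489
gripper_force: 0.0
```

{"method": "carry_out", "body": {
  "claw": [4.5, 4.5, 4.5, 4.5, 4.5, 4.5, 4.5, 4.5, 4.5],
  "delta_pos": [
    [0, 0, 0],
    [0, 0, 0],
    [0, 0, 0],
    [0, 0, 0],
    [0, 0, 0],
    [0, 0, 0],
    [0, 0, 0],
    [0, 0, 0],
    [0, 0, 0]
  ],
  "angular": [
    [0, 0, -0.14],
    [0, 0, -0.14],
    [0, 0, -0.14],
    [0, 0, -0.14],
    [0, 0, -0.14],
    [0, 0, -0.14],
    [0, 0, -0.145],
    [0, 0, 0],
    [0, 0, 0]
  ]
}}

```text
clock: 4.2
position: [0.5094, -0.0092, 0.2007]
ee_rot: [-1.873, -2.522, -0.0]
force: [-0.2, 0.3, 0.5]
width: 0.49
gripper_force: 0.0
```

```bash
python3 - <<'E'
from h import *
s,r=st()
p=arm.get_image("wrist");save(p,"w1")
for l,z in [("scope",.003),("handle",.024),("leg_hinge",.053),("leg_bar",.053),("feet",.011)]:
    for k in arm.place_of(l,p)[:2]: print(l,round(k["conf"],2),np.round(k["centre"],3),np.round(atz(p,k["centre"],z),4))
t=arm.trace("leg_bar",p)
hsv=cv2.cvtColor(p["frame"],cv2.COLOR_RGB2HSV)
m=(((hsv[...,0]<6)|(hsv[...,0]>174))&(hsv[...,1]>150)&(hsv[...,2]>80)).astype(np.uint8)
n,l,stt,c=cv2.connectedComponentsWithStats(m)
for i in range(1,n):
    if stt[i,4]>80: print("red",stt[i],c[i],atz(p,c[i]/[640,480],.056))
E
```

```text
t 4.2 pos [ 0.5094 -0.0092  0.2007] w 0.48984095593142984 gf 0.0 F [-0.2  0.3  0.5]
[[-0.289  0.957  0.   ]
 [ 0.957  0.289  0.   ]
 [ 0.     0.    -1.   ]] q [ 0.41  0.37 -0.64  1.87  0.26  0.99 -0.05]
scope 0.96 [0.615 0.462] [0.5742 0.0121 0.003 ]
handle 0.9 [0.401 0.472] [ 0.4526 -0.025   0.024 ]
leg_hinge 0.93 [0.642 0.482] [0.5775 0.0148 0.053 ]
leg_bar 0.97 [0.505 0.486] [ 0.5096 -0.0075  0.053 ]
feet 0.98 [0.759 0.464] [0.6538 0.0371 0.011 ]
red [318 201  14  69 917] [324.7131952  234.54634678] [ 0.51092609 -0.00732286  0.056     ]
```

View pics/w1.png

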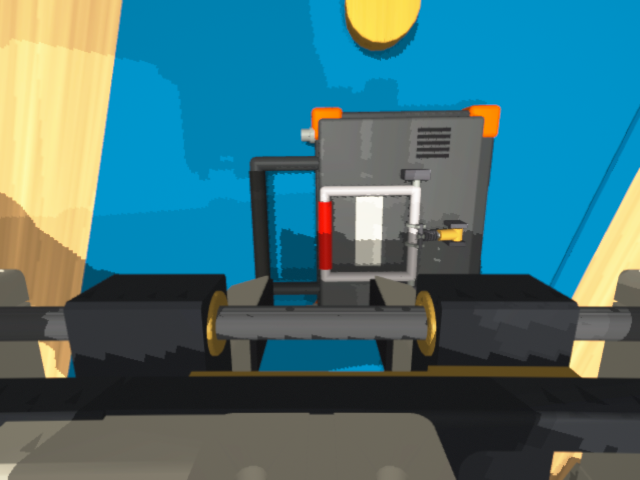

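The wrist view shows the red sleeve at (325,235), centred between the fingers and parallel to the pads. I'll go down and grip it.

{"method": "carry_out", "body": {
  "claw": [4.5, 4.5, 4.5, 4.5, 4.5, 4.5, 4.5, 4.5, 4.5, 0.5, 0.5, 0.5, 0.5, 0.5, 0.5],
  "delta_pos": [
    [0, 0, 2],
    [0, 0, 2],
    [0, 0, 2],
    [0, 0, 2],
    [0, 0, 2],
    [0, 0, 2],
    [0, 0, 1],
    [0, 0, 0.6],
    [0, 0, 0],
    [0, 0, 0],
    [0, 0, 0],
    [0, 0, 0],
    [0, 0, 0],
    [0, 0, 0],
    [0, 0, 0]
  ],
  "angular": [
    [0, 0, 0],
    [0, 0, 0],
    [0, 0, 0],
    [0, 0, 0],
    [0, 0, 0],
    [0, 0, 0],
    [0, 0, 0],
    [0, 0, 0],
    [0, 0, 0],
    [0, 0, 0],
    [0, 0, 0],
    [0, 0, 0],
    [0, 0, 0],
    [0, 0, 0],
    [0, 0, 0]
  ],
  "force": 12
}}

```text
clock: 6.05
position: [0.5103, -0.0088, 0.0651]
ee_rot: [1.866, 2.526, 0.002]
force: [3.1, 1.3, -0.4]
width: 0.111
gripper_force: 12.0
```

{"method": "carry_out", "body": {
  "claw": [0.5, 0.5, 0.5, 0.5, 0.5, 0.5, 0.5, 0.5, 0.5, 0.5, 0.5, 0.5, 0.5, 0.5, 0.5, 0.5, 0.5],
  "delta_pos": [
    [0, 0.07, -0.72],
    [0, 0.07, -0.71],
    [0, 0.21, -0.69],
    [0, 0.22, -0.68],
    [0, 0.34, -0.64],
    [0, 0.35, -0.63],
    [0, 0.46, -0.55],
    [0, 0.46, -0.54],
    [0, 0.56, -0.45],
    [0, 0.57, -0.45],
    [0, 0.64, -0.33],
    [0, 0.64, -0.32],
    [0, 0.69, -0.2],
    [0, 0.7, -0.19],
    [0, 0.71, -0.05],
    [0, 0.72, -0.05],
    [0, 0, 0]
  ],
  "angular": [
    [0, 0, 0],
    [0, 0, 0],
    [0, 0, 0],
    [0, 0, 0],
    [0, 0, 0],
    [0, 0, 0],
    [0, 0, 0],
    [0, 0, 0],
    [0, 0, 0],
    [0, 0, 0],
    [0, 0, 0],
    [0, 0, 0],
    [0, 0, 0],
    [0, 0, 0],
    [0, 0, 0],
    [0, 0, 0],
    [0, 0, 0]
  ]
}}

```text
clock: 7.75
position: [0.583, 0.0136, 0.1381]
ee_rot: [1.865, 2.524, 0.006]
force: [1.9, -0.5, 8.9]
width: 0.113
gripper_force: 12.0
```

```bash
python3 - <<'E'
from h import *
s,r=st()
p=arm.get_image("scene")
cv2.imwrite("pics/s2.png",cv2.resize(cv2.cvtColor(p["frame"],cv2.COLOR_RGB2BGR)[150:390,180:500],None,fx=2,fy=2))
E
```

```text
t 7.75 pos [0.583  0.0136 0.1381] w 0.11283079570134388 gf 12.002279162406921 F [ 1.9 -0.5  8.9]
[[-0.294  0.956  0.005]
 [ 0.956  0.294  0.001]
 [-0.     0.005 -1.   ]] q [ 0.29  0.55 -0.58  1.77  0.36  0.93 -0.14]
```

View pics/s2.png

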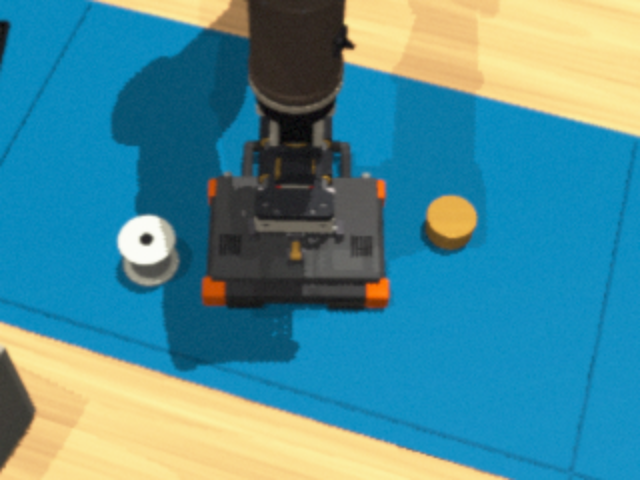

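The scope still lies flat, with the leg held about half way over. I'll continue over to the stop.

{"method": "carry_out", "body": {
  "claw": [0.5, 0.5, 0.5, 0.5, 0.5, 0.5, 0.5],
  "delta_pos": [
    [0, 0.71, 0.09],
    [0, 0.72, 0.1],
    [0, 0.68, 0.23],
    [0, 0.68, 0.23],
    [0, 0.62, 0.36],
    [0, 0.5, 0.3],
    [0, 0, 0]
  ],
  "angular": [
    [0, 0, 0],
    [0, 0, 0],
    [0, 0, 0],
    [0, 0, 0],
    [0, 0, 0],
    [0, 0, 0],
    [0, 0, 0]
  ]
}}

```text
clock: 8.5
position: [0.6202, 0.0252, 0.1242]
ee_rot: [1.865, 2.525, 0.006]
force: [4.8, 1.2, 4.5]
width: 0.115
gripper_force: 12.0
```

{"method": "carry_out", "body": {
  "claw": [4, 4, 4, 4, 4, 4, 4, 4, 4, 4, 4, 4, 4, 4, 4, 4, 4, 4],
  "delta_pos": [
    [0, 0, 0],
    [0, 0, 0],
    [0, 0, 0],
    [0, 0, -1],
    [0, 0, -2],
    [0, 0, -2],
    [0, 0, -2],
    [0, 0, -1.5],
    [0, -2.5, 0],
    [0, -2.5, 0],
    [0, -2.5, 0],
    [0, -2.5, 0],
    [0, -2.5, 0],
    [0, -2.5, 0],
    [0, -1.5, 0],
    [0, -1, 0],
    [0, 0, 0],
    [0, 0, 0]
  ],
  "angular": [
    [0, 0, 0],
    [0, 0, 0],
    [0, 0, 0],
    [0, 0, 0],
    [0, 0, 0],
    [0, 0, 0],
    [0, 0, 0],
    [0, 0, 0],
    [0, 0, 0],
    [0, 0, 0],
    [0, 0, 0],
    [0, 0, 0],
    [0, 0, 0],
    [0, 0, 0],
    [0, 0, 0],
    [0, 0, 0],
    [0, 0, 0],
    [0, 0, 0]
  ]
}}

```text
clock: 10.3
position: [0.451, -0.0271, 0.209]
ee_rot: [1.867, 2.526, 0.001]
force: [0.4, -0.2, 0.3]
width: 0.435
gripper_force: 0.0
```

```bash
python3 - <<'E'
from h import *
s,r=st()
p=arm.get_image("wrist");save(p,"w3")
q=arm.get_image("top")
for n,p in (("w",p),("top",q)):
  for l,z in [("scope",.003),("handle",.024),("leg_hinge",.053),("leg_bar",.111),("feet",.011)]:
    for k in arm.place_of(l,p)[:1]: print(n,l,round(k["conf"],2),np.round(k["centre"],3),np.round(atz(p,k["centre"],z),4))
E
```

```text
t 10.3 pos [ 0.451  -0.0271  0.209 ] w 0.43528716730923905 gf 0.0 F [ 0.4 -0.2  0.3]
[[-0.293  0.956  0.001]
 [ 0.956  0.293 -0.   ]
 [-0.     0.001 -1.   ]] q [ 0.5   0.27 -0.66  1.98  0.2   0.95  0.03]
w scope 0.76 [0.721 0.459] [0.5798 0.0143 0.003 ]
w handle 0.74 [0.512 0.474] [ 0.4565 -0.0268  0.024 ]
w leg_hinge 0.78 [0.759 0.48 ] [0.5808 0.0152 0.053 ]
w leg_bar 0.81 [0.921 0.523] [0.6235 0.0264 0.111 ]
w feet 0.56 [0.86  0.463] [0.6571 0.0375 0.011 ]
top scope 0.84 [0.489 0.453] [0.5864 0.0098 0.003 ]
top leg_hinge 0.76 [0.485 0.442] [0.5945 0.0154 0.053 ]
top leg_bar 0.56 [0.47  0.417] [0.6205 0.0389 0.111 ]
top feet 0.67 [0.472 0.401] [0.6573 0.0394 0.011 ]
```

View pics/w3.png

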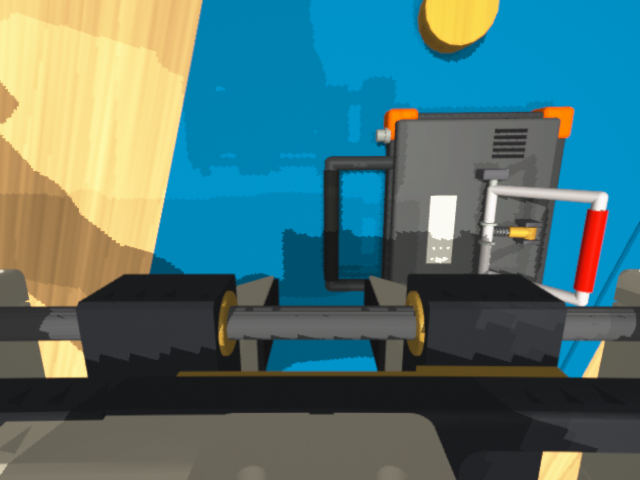

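The leg is out: the red sleeve at (593,250) is far past the hinge at (486,230). The handle grip is at (330,225), 5 mm ahead of the TCP. I'll go down and grip it.

{"method": "carry_out", "body": {
  "claw": [4, 4, 4, 4, 4, 4, 4, 4, 4, 4, 0.8, 0.8, 0.8, 0.8, 0.8, 0.8],
  "delta_pos": [
    [0, 0.55, 2],
    [0, 0, 3],
    [0, 0, 3],
    [0, 0, 3],
    [0, 0, 3],
    [0, 0, 2],
    [0, 0, 1],
    [0, 0, 0.7],
    [0, 0, 0.3],
    [0, 0, 0],
    [0, 0, 0],
    [0, 0, 0],
    [0, 0, 0],
    [0, 0, 0],
    [0, 0, 0],
    [0, 0, 0]
  ],
  "angular": [
    [0, 0, 0],
    [0, 0, 0],
    [0, 0, 0],
    [0, 0, 0],
    [0, 0, 0],
    [0, 0, 0],
    [0, 0, 0],
    [0, 0, 0],
    [0, 0, 0],
    [0, 0, 0],
    [0, 0, 0],
    [0, 0, 0],
    [0, 0, 0],
    [0, 0, 0],
    [0, 0, 0],
    [0, 0, 0]
  ],
  "force": 15
}}

```text
clock: 12.5
position: [0.4568, -0.0253, 0.0291]
ee_rot: [1.866, 2.525, 0.003]
force: [3.6, 1.6, 2.6]
width: 0.146
gripper_force: 15.0
```

{"method": "carry_out", "body": {
  "claw": [0.8, 0.8, 0.8, 0.8, 0.8, 0.8, 0.8, 0.8, 0.8, 0.8, 0.8, 0.8, 0.8, 0.8, 0.8, 0.8, 0.8, 0.8, 0.8],
  "delta_pos": [
    [0, 0.18, -1.18],
    [0, 0.19, -1.19],
    [0, 0.33, -1.16],
    [0, 0.33, -1.16],
    [0, 0.46, -1.11],
    [0, 0.47, -1.12],
    [0, 0.59, -1.05],
    [0, 0.6, -1.06],
    [0, 0.71, -0.97],
    [0, 0.72, -0.98],
    [0, 0.83, -0.9],
    [0, 0.84, -0.9],
    [0, 0.93, -0.78],
    [0, 0.94, -0.79],
    [0, 1.02, -0.68],
    [0, 1.03, -0.68],
    [0, 1.1, -0.55],
    [0, 1.1, -0.55],
    [0, 0, 0]
  ],
  "angular": [
    [0, 0, 0],
    [0, 0, 0],
    [0, 0, 0],
    [0, 0, 0],
    [0, 0, 0],
    [0, 0, 0],
    [0, 0, 0],
    [0, 0, 0],
    [0, 0, 0],
    [0, 0, 0],
    [0, 0, 0],
    [0, 0, 0],
    [0, 0, 0],
    [0, 0, 0],
    [0, 0, 0],
    [0, 0, 0],
    [0, 0, 0],
    [0, 0, 0],
    [0, 0, 0]
  ]
}}

```text
clock: 14.4
position: [0.5765, 0.0117, 0.1987]
ee_rot: [1.865, 2.525, 0.005]
force: [-5.2, -1.3, 6.7]
width: 0.148
gripper_force: 15.0
```

```bash
cat > look.py <<'E'
from h import *
import sys
s,r=st()
P=[arm.get_image(n) for n in ("scene","top")]
if len(sys.argv)>1: cv2.imwrite("pics/%s.png"%sys.argv[1],cv2.resize(cv2.cvtColor(P[0]["frame"],cv2.COLOR_RGB2BGR)[130:400,160:520],None,fx=2,fy=2))
for l in ("handle","feet","leg_hinge","leg_bar","scope"):
    rs=[]
    for p in P:
        k=arm.place_of(l,p)[:1]
        if k: rs.append(ray(p,k[0]["centre"]));print(l,round(k[0]["conf"],2),np.round(np.array(k[0]["centre"])*[640,480]),end=" ")
    if len(rs)==2: print(np.round(tri(rs),4),end="")
    print()
E
python3 look.py s4
```

```text
t 14.4 pos [0.5765 0.0117 0.1987] w 0.14777348153627545 gf 15.00256061553955 F [-5.2 -1.3  6.7]
[[-0.294  0.956  0.004]
 [ 0.956  0.294  0.001]
 [-0.     0.004 -1.   ]] q [ 0.32  0.47 -0.61  1.72  0.31  1.04 -0.09]
handle 0.66 [327. 271.] 
feet 0.8 [324. 309.] 
leg_hinge 0.87 [325. 290.] 
leg_bar 0.9 [328. 317.] leg_bar 0.56 [292. 166.] [0.7195 0.0607 0.0816]
scope 0.58 [329. 273.] scope 0.58 [159. 238.] [0.6183 0.2019 0.3017]
```

View pics/s4.png

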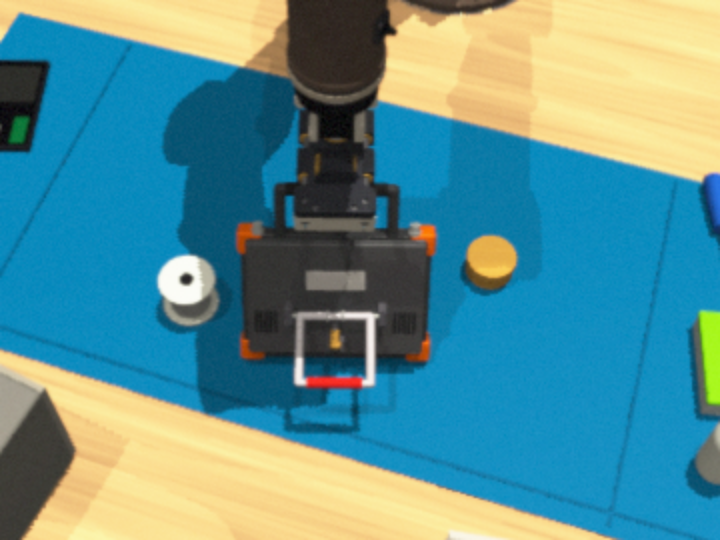

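The scope follows: the leg bar height of 82 mm matches a tilt of 1.08 rad. The leg is out and the neighbouring things haven't moved. I'll finish the arc gently.

{"method": "carry_out", "body": {
  "claw": [0.8, 0.8, 0.8, 0.8, 0.8, 0.8, 0.8, 0.8, 0.8, 0.8, 0.8, 0.8],
  "delta_pos": [
    [0, 0.77, -0.3],
    [0, 0.77, -0.28],
    [0, 0.77, -0.27],
    [0, 0.8, -0.2],
    [0, 0.8, -0.19],
    [0, 0.81, -0.17],
    [0, 0.82, -0.11],
    [0, 0.82, -0.1],
    [0, 0.81, -0.09],
    [0, 0.8, 0],
    [0, 0.7, 0],
    [0, 0, 0]
  ],
  "angular": [
    [0, 0, 0],
    [0, 0, 0],
    [0, 0, 0],
    [0, 0, 0],
    [0, 0, 0],
    [0, 0, 0],
    [0, 0, 0],
    [0, 0, 0],
    [0, 0, 0],
    [0, 0, 0],
    [0, 0, 0],
    [0, 0, 0]
  ]
}}

```text
clock: 16.2
position: [0.6591, 0.0374, 0.2152]
ee_rot: [1.865, 2.525, 0.006]
force: [-0.3, -0.1, 6.4]
width: 0.145
gripper_force: 15.0
```

```bash
python3 look.py s5
```

```text
t 16.2 pos [0.6591 0.0374 0.2152] w 0.14548017556264206 gf 15.004729181528091 F [-0.3 -0.1  6.4]
[[-0.294  0.956  0.004]
 [ 0.956  0.294  0.002]
 [ 0.     0.004 -1.   ]] q [ 0.23  0.58 -0.58  1.48  0.33  1.17 -0.11]

feet 0.55 [257. 247.] 
leg_hinge 0.73 [324. 308.] 
leg_bar 0.87 [324. 341.] leg_bar 0.29 [479. 261.] [ 0.5505 -0.2238 -0.1413]
scope 0.93 [329. 281.]
```

View pics/s5.png

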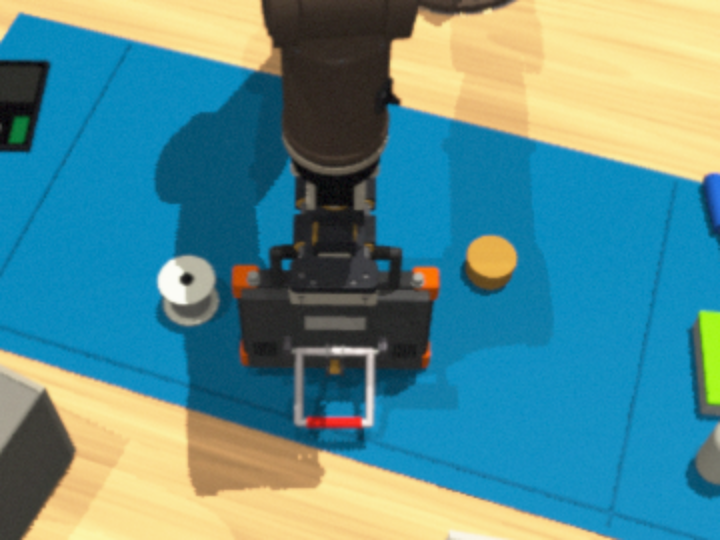

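```bash
cat > ang.py <<'E'
from h import *
from scipy.optimize import least_squares
s=arm.observe();tcp=np.array(s["position"])
p=arm.get_image("scene")
hsv=cv2.cvtColor(p["frame"],cv2.COLOR_RGB2HSV)
m=(((hsv[...,0]<5)|(hsv[...,0]>174))&(hsv[...,1]>170)&(hsv[...,2]>80)).astype(np.uint8)
m[:,:280]=0;m[:,370:]=0
n,l,stt,c=cv2.connectedComponentsWithStats(m);i=1+np.argmax(stt[1:,4]);print("red",stt[i],c[i])
h=np.array(arm.place_of("leg_hinge",p)[0]["centre"])*[640,480]
f=np.array([.956,.294,0]);up=np.array([0,0,1.])
def pt(th,dz,x,z):
    g=tcp+[0,0,dz];return g+x*(-np.cos(th)*f+np.sin(th)*up)+z*(np.sin(th)*f+np.cos(th)*up)
T=np.linalg.inv(p["T"])
def px(w): return cv2.projectPoints(w[None],cv2.Rodrigues(T[:3,:3])[0],T[:3,3],p["mtx"],np.array(p["dist"]))[0][0,0]
for dz in (-.009,-.005,-.001):
    fit=least_squares(lambda v:np.r_[px(pt(v[0],dz,-.172,.087))-c[i],0.5*(px(pt(v[0],dz,-.130,.029))-h)],[1.5])
    th=fit.x[0];print(dz,"theta",round(th,3),"tilt",round(th-np.pi/2,3),"res",np.round(fit.fun,1),"feet z",np.round(pt(th,dz,-.206,-.013),4),"bar",np.round(pt(th,dz,-.172,.087),4))
E
python3 ang.py
```

```text
red [314 338  26   6 111] [326.24324324 340.61261261]
-0.009 theta 1.504 tilt -0.067 res [-1.1 -0.2 -0.3  0.3] feet z [ 6.59e-01  3.73e-02 -2.00e-04] bar [0.7523 0.066  0.0404]
-0.005 theta 1.489 tilt -0.082 res [-1.1 -0.1 -0.3  0.3] feet z [0.662  0.0382 0.0038] bar [0.7547 0.0667 0.0459]
-0.001 theta 1.474 tilt -0.097 res [-1.2 -0.1 -0.3  0.2] feet z [0.6651 0.0392 0.0079] bar [0.7571 0.0675 0.0514]
```

The scope stands about 0.08 rad short of upright, with its feet on the mat (z about 4 mm) and pressed down lightly. One small correction.

{"method": "carry_out", "body": {
  "claw": [0.8, 0.8, 0.8, 0.8, 0.8, 0.8, 0.8],
  "delta_pos": [
    [0, 0.4, 0],
    [0, 0.5, 0],
    [0, 0.5, 0],
    [0, 0, 0],
    [0, 0, 0],
    [0, 0, 0],
    [0, 0, 0]
  ],
  "angular": [
    [0, 0, 0],
    [0, 0, 0],
    [0, 0, 0],
    [0, 0, 0],
    [0, 0, 0],
    [0, 0, 0],
    [0, 0, 0]
  ]
}}

```text
clock: 17.6
position: [0.6711, 0.041, 0.2146]
ee_rot: [1.866, 2.526, 0.003]
force: [0.1, 1.2, 6.4]
width: 0.148
gripper_force: 15.0
```

```bash
python3 ang.py; python3 -c "from h import *;st()"
```

```text
red [314 341  26   5 130] [326.5 343. ]
t 17.7 pos [0.6711 0.0411 0.2146] w 0.1457000174225228 gf 15.005328208208084 F [0.1 1.6 5.7]
[[-0.294  0.956  0.002]
 [ 0.956  0.294  0.001]
 [ 0.     0.002 -1.   ]] q [ 0.21  0.6  -0.58  1.45  0.34  1.19 -0.11]Traceback (most recent call last):
  File "ang.py", line 9, in <module>
    h=np.array(arm.place_of("leg_hinge",p)[0]["centre"])*[640,480]
               ~~~~~~~~~~~~~~~~~~~~~~~~~~~^^^
IndexError: list index out of range
```

```bash
sed -i 's/^h=.*/k=arm.place_of("leg_hinge",p);w=0.5 if k else 0;h=np.array(k[0]["centre"])*[640,480] if k else np.zeros(2)/;s/0.5\*(px/w*(px/' ang.py; python3 ang.py
```

```text
red [314 341  26   5 130] [326.5 343. ]
-0.009 theta 1.557 tilt -0.014 res [-1.4  0.6  1.  -1.5] feet z [ 6.615e-01  3.810e-02 -6.000e-04] bar [0.7567 0.0674 0.0349]
-0.005 theta 1.543 tilt -0.028 res [-1.4  0.7  1.  -1.6] feet z [0.6643 0.039  0.0033] bar [0.7589 0.0681 0.0401]
-0.001 theta 1.528 tilt -0.042 res [-1.4  0.7  1.  -1.7] feet z [0.6671 0.0398 0.0072] bar [0.7612 0.0688 0.0454]
```

```bash
python3 -c "
from cell import arm
print(arm.sign_off())"
```

```text
the job is handed in; nothing more can be done
None
```

I flipped the leg out to its stop and handed the job in with the oscilloscope held by its handle; it measured about 0.03 rad from upright, feet on the mat and leg clear, and the sign-off returned no verdict.

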